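# Draw and hold the sprung rod of the strap tester

## Task

Get the strap pull tester ready for a colleague to hook on a watch strap: first swing its lock lever with the orange knob up to the green mark, so that it stands upright, and leave it there. Then pull the black grip post of the sprung rod out, straight along the sleeve, until the brass pin stands level with the red clip on the sleeve, and finish still gripping the post and holding the rod there against its spring. Leave the black loupe, the round tin and the steel ring where they stand.

Things in the scene. Friction and masses are not known exactly. Their poses are not given: they have to be found in the camera images.
- tester: strap tester fixed to the bench: blue base 150 x 130 x 12 mm, sleeve (26 mm diameter, end collars 32 mm, 127 mm long, axis 50 mm up) along its x axis, slot on top. Origin on the bench under the sleeve's middle. -x points along the sleeve to the grip post, the way the rod pulls out; z up. A dark disc behind the lever bears a green mark (straight above the pivot) and a white one (locked)
- rod (a joint): how far the sprung rod is drawn out of the sleeve, m: 0 home, end stop at 0.065. The spring pulls it home with about 4.4 N at 0 and 1.1 N more for each 10 mm. While the lever lies locked across the slot, the pin meets it after about 4 mm and the rod goes no further
- rod_grip (a point): grip point on the upright black post at the rod's outer end: round, smooth, 18 mm in diameter, its top 18 mm above this point (115 mm above the bench), free down to 36 mm below this point, where a steel block 20 x 22 mm begins. At home the post's axis is 30 mm in front of the sleeve's mouth. Axes as tester's
- pin (a point): brass pin that stands up from the rod through the slot on the sleeve's top and moves with the rod; 6 mm in diameter with a 9 mm head whose top is 96 mm above the bench. The point is in the middle of the head, 140 mm from the grip post along tester's x
- mark: centre, on the sleeve's axis, of the red clip round the sleeve that marks the length: 10 mm wide along the sleeve, open at the top over the slot, outer radius 16 mm. It does not move. It sits 30 to 50 mm toward the grip post from where the pin is at home, different each time. Axes as those of tester
- lever (a joint): angle of the lock lever, rad: 0 = leaning 1.1 rad over the sleeve (locked, starts at 0 to 0.15), 1.1 = upright at the green mark, 1.7 = stop on the far side. It grows as the knob swings up and toward tester's +y. Stays where it is left (friction about 0.08 Nm)
- lever_knob (a point): centre of the orange ball knob, 18 mm in diameter, at the end of the 7 mm thick lever, 80 mm from its pivot
- lever_hinge (a point): the lever's pivot, 55 mm above the bench and 42 mm to tester's +y of the sleeve's axis; the lever turns about tester's x axis, in an upright plane across the sleeve
- loupe_mid (a point): middle of the loose black eye loupe, 35 mm in diameter and 34 mm high, standing on the bench; leave alone
- tin_mid (a point): middle of the loose round aluminium tin, 50 mm in diameter and 21 mm high; leave alone
- ring_mid (a point): middle of the loose steel case ring, 43 mm in diameter and 14 mm high; leave alone
- lever_press: dark green lever press fixed on the bench to the left of the work, an obstacle to keep the arm clear of: base about 200 x 126 mm about this origin (on the bench), column and head 254 mm high, and a red ball on an arm that reaches 115 mm from the origin toward the robot, up to 328 mm high

How it is judged:
On the way, in this order (a step that is already met when the one before it is completed fails the run):
1. the lever stands upright at the green mark while the rod is still home (value of joint lever between 0.93 and 1.27 rad and value of joint rod below 0.01 m), for 0.3 s.
2. the gripped rod is drawn until the pin is level with the red clip (x of pin in the frame of mark between -0.005 and 0.005 m and contact force between the fingers and rod above 2 N), for 0.5 s.
At the end, for the whole second after the job is handed in: the gripper still holds the grip post (more than 2 N of contact), the pin's middle is within 5 mm of the red clip's middle along the sleeve, and the lever stands within 0.2 rad of upright (all of step 2 and value of joint lever between 0.9 and 1.3 rad); the arm keeps its last pose, push and grip.
It fails at once if the loupe, the tin or the ring is moved by more than 25 mm (distance of any of loupe_mid, tin_mid, ring_mid from where it was at the start of the episode above 0.025 m).
It also fails if it takes over 50 s, if anything falls off the work surface, if the arm or the gripper's body presses on something with over 40 N, if the wrist force passes 120 N, or if a joint passes its speed limit or range.

## Robot

A 6-joint arm with a two-finger parallel gripper is mounted at the origin on a cart in front of the work surface, level with it; the furniture and walls round the work are solid. World frame = base frame: x ahead of the robot, y to its left, z up, the work surface at z = 0. Lengths are in m, angles in rad, forces in N, time in s.
With the tool pointing down it reaches from about 0.3 to 0.85 m from the base axis. Payload 4.2 kg.
Tool frame: the origin (TCP) lies on the centre line of the jaws, within the pads' length; the fingertips stand 22 mm ahead of it and the grasp point (between the pads) lies 3 mm ahead of it; z points along the fingers, y is the direction in which the jaws open and shut (so a half turn about z gives the same grasp; the last joint's range is limited). The gripper opens to 91 mm and grips with 3 to 60 N. Pads are 32 mm wide; open, the fingers measure 118 mm over their backs; the gripper's body (76 mm by 178 mm) begins 60 mm behind the grasp point.
Start: joints at [-1.204, 0.32, 1.565, -0, 1.257, -0.02], TCP at [0.217, -0.533, 0.236] pointing down, gripper open.
Joint ranges: [-3.11, 3.11], [-0.84, 2.01], [0.21, 2.61], [-1.34, 4.49], [0.05, 2.63], [-2.56, 2.56]. Speed limits (rad/s): [2.57, 2.57, 3.14, 3.14, 3.14, 3.14].

## Interface

Orientations are given as a unit quaternion [w, x, y, z].
In Python, from plant import manip gives the robot as it stands. The module is installed in compiled form; this text tells all that it offers.
- The arm moves only by the tool move_arm, never from a script. Its arguments are lists of equal length, an entry for each row: "grip": the finger opening in m, from 0 to 0.0912; "travel": the shift along the tool's x, y, z in m, a list of three; "twist": the turn about the tool's z in rad. In form: {"grip": [grip, ...], "travel": [[tx, ty, tz], ...], "twist": [twist, ...]}. A call has 1 to 8 rows; each row is the pose to reach, as a shift and turn from the pose measured when the call began, along the tool's axes at that moment; what a row does not reach only later rows make up. A row lasts 1/12 s, in which the tool goes at most 41.7 mm and 7.16 degrees, less where a joint would pass 70% of its speed; a pose out of reach is approached as far as the arm can. A call with a gripper value outside its range is refused whole. The fingers move at their own pace and stop on an object; "grip_force" is the grip in N (left out, the last holds). Time passes only in rows, so rows that repeat a pose let the fingers close. It gives the time, the measured TCP pose, the force and the opening at its end, in the units of the state.
- manip.get_state(): the state, without advancing time (a new reading comes with each control period).
- manip.snapshot(name): name is "side" or "top" or "wrist"; returns a dict with "color" (400x640x3 uint8, red, green, blue), "depth" (400x640 float32, m along the optical axis (not along the pixel's ray), 0 where there is no reading), "fx", "fy", "cx", "cy" (pixels), "pose" (4x4, takes a point from camera to world coordinates). Camera axes: x right, y down, z forward; pixel columns grow to the right and rows downward; lengths in m; the calibration is good to about 2 mm. A picture is of the moment at which its call begins.
- manip.close_job(): hands the job in, once; it reports no verdict.
Trained networks look in a picture, given as the dict that the camera call returned (one of the last four; its "shot" number tells which), for a name from the list of things; names that differ only in an ending like _2 or _b are one class to them, and where a whole thing is asked for, a point or a joint stands for the part that bears it (a point fixed in the world has none). Each returns a list of dicts, best first, with "confidence" (0 to 1); they miss things now and then, are a little off and sometimes report something else, mostly with a low value. They report only what shows in the picture. A call takes as long as a camera call.
- manip.spot_in(picture, target): "extent" ([centre column, centre row, width, height] in pixels, round what is visible of it).
- manip.regions_of(picture, target): "mask" (400x640 bool, what is visible of it) and "extent" ([centre column, centre row, width, height] in pixels, round what is visible of it).
The state is a dict: "time": time; "joint_pos": joint angles; "qd": joint speeds; "effort": joint torques, N m; "tool_pos": TCP position; "tcp_rot": TCP orientation; "force": force on the tool from outside, world axes, zero at the start; "ft_torque": the same for the moment, N m; "grip_width": finger opening in m.
Only numpy, scipy, OpenCV 4.12 (cv2) and the standard library are available. Lean on these libraries where they do the work, as an engineer would, in place of code of your own. Each camera call takes 0.05 s, during which the arm holds its last target.

## Working session

There is one attempt and no reset: what is moved stays moved. The work goes in short steps, Python scripts to look and compute and a tool call to move; the robot and the scene stay as the last step left them, time stands still between calls to the robot, and variables do not carry over. Pictures are saved under pics/ and viewed, and the job is handed in when it is done.

Besides the shell and the picture viewer there is one more tool, called after "Request:" as name(argument=value, ...), one argument or row to a line, values as JSON. move_arm: Moves the arm, as the interface text tells. Its arguments: {"type":"object","properties":{"grip":{"type":"array"},"travel":{"type":"array"},"twist":{"type":"array"},"grip_force":{"type":"number"}},"required":["grip","travel","twist"]}

```bash
mkdir -p pics; cat > h.py <<'E'
import numpy as np, cv2
from plant import manip
def save(s,n): cv2.imwrite('pics/'+n+'.png', s['color'][:,:,::-1])
def pts(s,mask):
    v,u=np.nonzero(mask&(s['depth']>0)); d=s['depth'][v,u]
    P=np.stack([(u-s['cx'])/s['fx']*d,(v-s['cy'])/s['fy']*d,d,np.ones_like(d)])
    return (s['pose']@P)[:3].T
E
python3 - <<'E'
from h import *
st=manip.get_state(); print(st['time'],st['tool_pos'],st['tcp_rot'],st['grip_width'])
for n in ['side','top']:
    s=manip.snapshot(n); save(s,n+'0'); print(n,s['fx'],s['cx'],s['cy'],s['pose'].round(3).tolist())
    for t in ['tester','rod','rod_grip','pin','mark','lever','lever_knob','loupe_mid','tin_mid','ring_mid','lever_press']:
        r=manip.regions_of(s,t)
        for q in r[:2]:
            p=pts(s,q['mask'])
            print(t,round(q['confidence'],2),np.round(q['extent']).tolist(),len(p), np.median(p,0).round(3) if len(p) else '', p.min(0).round(3) if len(p) else '', p.max(0).round(3) if len(p) else '')
E
```

```text
0.0 [ 0.21675257 -0.53209656  0.23512877] [-8.50585510e-04  9.81355527e-01  1.92199334e-01 -1.51215601e-04] 0.09112166674278253
side 441.94979605506734 320.87080397417185 200.54277320547368 [[-0.932, -0.219, 0.29, 0.258], [-0.363, 0.549, -0.753, 0.679], [0.006, -0.807, -0.591, 0.615], [0.0, 0.0, 0.0, 1.0]]
tester 0.77 [341.0, 166.0, 85.0, 62.0] 2622 [ 0.549 -0.197  0.014] [ 0.449 -0.396 -0.005] [ 0.657 -0.135  0.116]
rod 0.85 [352.0, 156.0, 60.0, 36.0] 253 [ 0.461 -0.205  0.067] [ 0.447 -0.305 -0.002] [ 0.602 -0.198  0.116]
rod_grip 0.85 [350.0, 157.0, 65.0, 29.0] 273 [ 0.461 -0.206  0.073] [ 0.447 -0.358 -0.002] [ 0.602 -0.198  0.116]
pin 0.76 [373.0, 158.0, 20.0, 29.0] 281 [ 0.461 -0.206  0.067] [ 0.447 -0.31  -0.002] [ 0.497 -0.198  0.116]
pin 0.57 [341.0, 165.0, 88.0, 68.0] 2797 [ 0.549 -0.198  0.013] [ 0.439 -0.396 -0.005] [ 0.657 -0.135  0.116]
mark 0.54 [331.0, 162.0, 1.0, 11.0] 40 [ 0.564 -0.2    0.054] [ 0.559 -0.209  0.034] [ 0.57  -0.196  0.063]
lever 0.55 [322.0, 149.0, 14.0, 35.0] 164 [ 0.591 -0.2    0.068] [ 0.584 -0.362 -0.001] [ 0.65  -0.161  0.11 ]
lever_knob 0.7 [35
[... 1259 characters left out ...]
] [ 0.487 -0.201  0.119]
pin 0.58 [393.0, 186.0, 51.0, 70.0] 2878 [ 0.549 -0.202  0.013] [ 0.446 -0.274 -0.006] [ 0.638 -0.138  0.119]
lever 0.42 [393.0, 162.0, 36.0, 10.0] 149 [ 0.59  -0.202  0.075] [ 0.583 -0.244  0.011] [ 0.607 -0.163  0.112]
loupe_mid 0.61 [333.0, 164.0, 12.0, 8.0] 129 [ 0.599 -0.058  0.023] [ 0.586 -0.076 -0.001] [ 0.616 -0.043  0.039]
loupe_mid 0.34 [401.0, 214.0, 14.0, 15.0] 129 [ 0.46  -0.21   0.063] [ 0.446 -0.231 -0.003] [ 0.487 -0.201  0.118]
tin_mid 0.65 [335.0, 242.0, 21.0, 18.0] 266 [ 0.399 -0.056  0.02 ] [ 0.376 -0.08   0.015] [ 0.422 -0.033  0.027]
ring_mid 0.65 [335.0, 198.0, 16.0, 20.0] 84 [ 0.504 -0.054  0.013] [ 0.486 -0.079 -0.003] [ 0.527 -0.04   0.02 ]
```

```bash
python3 - <<'E'
import cv2,numpy as np
a=cv2.imread('pics/side0.png')[100:260,240:440]; b=cv2.imread('pics/top0.png')[120:280,300:460]
cv2.imwrite('pics/c0.png',np.hstack([cv2.resize(a,None,fx=3,fy=3,interpolation=2)[:, :420*1][:,:],])[:600,:800])
cv2.imwrite('pics/c1.png',cv2.resize(b,None,fx=3.7,fy=3.7,interpolation=2))
E
cp pics/side0.png pics/side0b.png
```

```text
(no output)
```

View pics/side0.png

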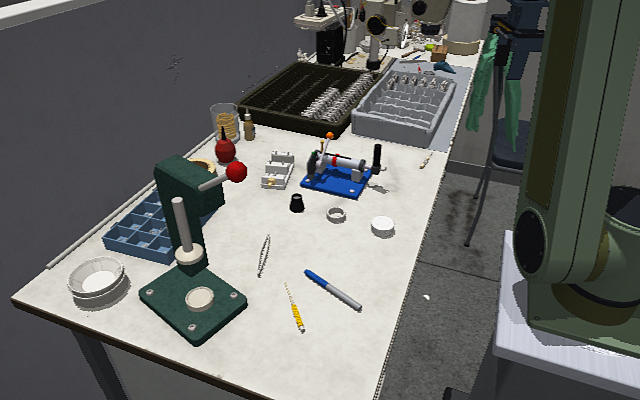

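View pics/c1.png

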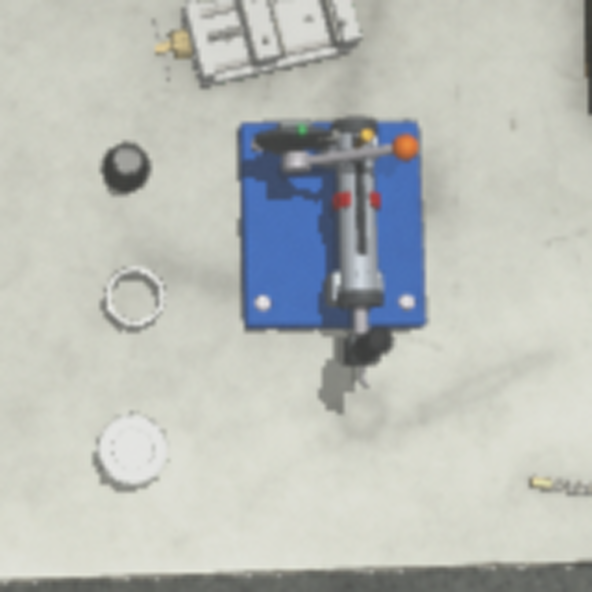

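View pics/c0.png

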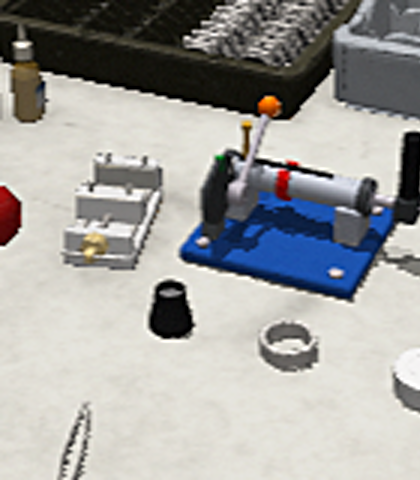

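View pics/top0.png

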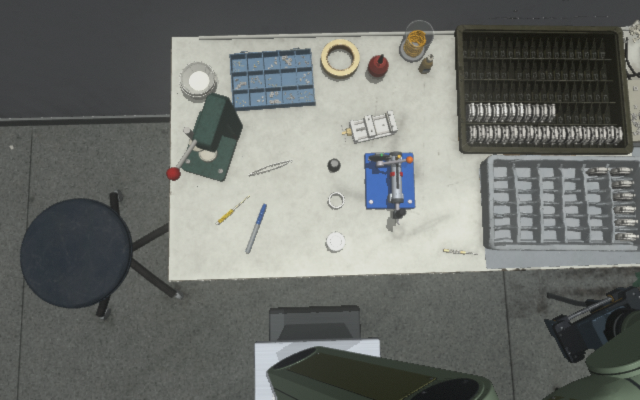

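The side view shows the tester with its lever leaning (knob around 329,135) beside the clip at about (335,160). In the top view the knob is at about (410,160) and the post at about (400,214). Next I'll fit the tester pose from colours and depth.

```bash
cat >> h.py <<'E'
def uv2w(s,u,v,z):
    # ray / plane z
    d=s['pose'][:3,:3]@np.array([(u-s['cx'])/s['fx'],(v-s['cy'])/s['fy'],1]); o=s['pose'][:3,3]
    return o+d*(z-o[2])/d[2]
def col(s,name):
    h=cv2.cvtColor(s['color'],cv2.COLOR_RGB2HSV).astype(int); H,S,V=h[...,0],h[...,1],h[...,2]
    return {'blue':(H>105)&(H<122)&(S>140)&(V>70),'red':((H<5)|(H>174))&(S>150)&(V>80),'orange':(H>=6)&(H<=16)&(S>180)&(V>120),
      'gold':(H>=17)&(H<=28)&(S>140)&(V>90),'dark':(V<70)&(S<120),'green':(H>50)&(H<75)&(S>150)&(V>100)}[name]
def near(s,m,lo,hi):
    v,u=np.nonzero(m); 
    P=np.full(m.shape+(3,),np.nan); vv,uu=np.nonzero(m&(s['depth']>0)); P[vv,uu]=pts(s,m)
    k=np.all((P>lo)&(P<hi),axis=2); return P[k],np.argwhere(k)
E
python3 - <<'E'
from h import *
for n in ['side','top']:
    s=manip.snapshot(n)
    p,_=near(s,col(s,'blue'),[.42,-.33,-.01],[.7,-.1,.025])
    r=cv2.minAreaRect(p[:,:2].astype(np.float32)*1000); print(n,'blue',len(p),r,np.median(p[:,2]))
    for c in ['red','orange','gold','green','dark']:
        lo=[.43,-.33,.04 if c!='dark' else .085]; p,k=near(s,col(s,c),lo,[.72,-.1,.2])
        if len(p): print(c,len(p),p.mean(0).round(4),p.min(0).round(3),p.max(0).round(3),'px',k.mean(0)[::-1].round(1))
E
```

```text
side blue 1023 ((554.9755859375, -199.63668823242188), (129.25106811523438, 147.0802001953125), 89.30288696289062) 0.011354043871494413
red 36 [ 0.5634 -0.2025  0.0539] [ 0.559 -0.225  0.041] [ 0.568 -0.196  0.063] px [334.  160.7]
orange 24 [ 0.5889 -0.2339  0.1042] [ 0.582 -0.241  0.097] [ 0.597 -0.229  0.11 ] px [329.1 134.9]
gold 8 [ 0.5954 -0.2266  0.1019] [ 0.589 -0.241  0.093] [ 0.601 -0.211  0.109] px [325.5 136.6]
green 2 [ 0.6075 -0.1714  0.0855] [ 0.606 -0.172  0.085] [ 0.609 -0.171  0.086] px [312.5 152. ]
dark 81 [ 0.4615 -0.206   0.1016] [ 0.453 -0.216  0.085] [ 0.607 -0.167  0.116] px [376.2 150.8]
top blue 1162 ((555.2417602539062, -203.56216430664062), (123.21166229248047, 143.60597229003906), 88.6580810546875) 0.011448401189542712
red 5 [ 0.5635 -0.2118  0.0603] [ 0.561 -0.225  0.058] [ 0.565 -0.202  0.062] px [395.8 173.4]
orange 4 [ 0.589  -0.238   0.1101] [ 0.586 -0.241  0.109] [ 0.592 -0.234  0.112] px [409.8 159. ]
gold 1 [ 0.6004 -0.2151  0.0957] [ 0.6   -0.215  0.096] [ 0.6   -0.215  0.096] px [399. 156.]
dark 18 [ 0.4572 -0.2057  0.1018] [ 0.452 -0.211  0.086] [ 0.464 -0.203  0.116] px [398.8 213.5]
```

Request:
move_arm(
  grip=[0.0, 0.0, 0.0, 0.0, 0.0, 0.0, 0.0, 0.0],
  travel=[
    [0.03, -0.006, 0],
    [0.07, -0.013, 0],
    [0.11, -0.021, 0],
    [0.15, -0.029, 0],
    [0.19, -0.036, 0],
    [0.23, -0.044, 0],
    [0.27, -0.052, 0],
    [0.3, -0.057, 0],
  ],
  twist=[0.05, 0.1, 0.15, 0.2, 0.25, 0.3, 0.35, 0.387],
  grip_force=30,
)

```text
time: 1.97
tool_pos: [0.4756, -0.3644, 0.2361]
tcp_rot: [-0.0, 1.0, -0.0, 0.0]
force: [-0.0, -0.5, 0.3]
grip_width: 0.0407
```

```bash
python3 - <<'E'
from h import *
st=manip.get_state(); print(st['time'],st['tool_pos'],st['tcp_rot'],st['grip_width'],st['joint_pos'],st['force'])
s=manip.snapshot('wrist'); save(s,'w1')
for c in ['red','orange','gold','green']:
    p,k=near(s,col(s,c),[.43,-.33,.04],[.72,-.1,.2])
    if len(p): print(c,len(p),p.mean(0).round(4),p.min(0).round(3),p.max(0).round(3),'px',k.mean(0)[::-1].round(1))
E
```

```text
1.9667 [ 0.4756158  -0.36438819  0.23606316] [-1.79032842e-04  9.99999769e-01 -4.73640064e-04  4.53256788e-04] 0.04066967798413649 [-6.73388070e-01  3.57489796e-01  1.50731189e+00  8.83025325e-04
  1.27630534e+00  8.98099442e-01] [-0.04731096 -0.45810703  0.34014749]
red 147 [ 0.5662 -0.2221  0.0609] [ 0.562 -0.231  0.051] [ 0.571 -0.201  0.066] px [172.6  90.4]
orange 356 [ 0.5935 -0.2377  0.1039] [ 0.585 -0.248  0.063] [ 0.608 -0.213  0.112] px [164.3  52.4]
gold 82 [ 0.6026 -0.2151  0.0955] [ 0.599 -0.219  0.042] [ 0.617 -0.185  0.098] px [140.   42.1]
green 32 [ 0.6095 -0.1729  0.0862] [ 0.607 -0.175  0.084] [ 0.612 -0.169  0.088] px [94.8 35.3]
```

View pics/w1.png

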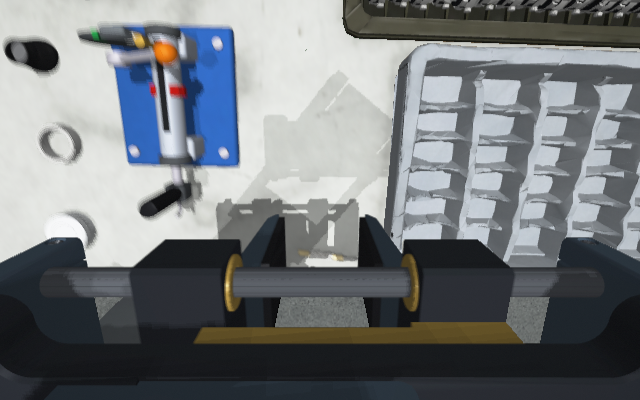

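Request:
move_arm(
  grip=[0.0, 0.0, 0.0, 0.0, 0.0, 0.0, 0.0, 0.0],
  travel=[
    [0.03, -0.02, 0.01],
    [0.06, -0.035, 0.03],
    [0.085, -0.05, 0.055],
    [0.099, -0.058, 0.085],
    [0.099, -0.058, 0.11],
    [0.099, -0.058, 0.126],
    [0.099, -0.058, 0.129],
    [0.099, -0.058, 0.129],
  ],
  twist=[0, 0, 0, 0, 0, 0, 0, 0],
)

```text
time: 2.68
tool_pos: [0.5787, -0.3035, 0.1062]
tcp_rot: [-0.002, 1.0, 0.001, 0.001]
force: [0.1, 0.2, 1.4]
grip_width: 0.0007
```

```bash
python3 - <<'E'
from h import *
st=manip.get_state(); print(st['time'],st['tool_pos'],st['grip_width'],st['force'])
s=manip.snapshot('side'); cv2.imwrite('pics/s2.png',cv2.resize(s['color'][80:240,220:420,::-1],None,fx=4,fy=4)[:600])
for c in ['red','orange','gold','green']:
    p,k=near(s,col(s,c),[.43,-.33,.04],[.72,-.1,.2])
    if len(p): print(c,len(p),p.mean(0).round(4),p.min(0).round(3),p.max(0).round(3),'px',k.mean(0)[::-1].round(1))
E
```

```text
2.6833 [ 0.57866281 -0.30347714  0.10621626] 0.0007357075973864172 [0.0835351  0.21845082 1.42430592]
red 38 [ 0.5632 -0.202   0.0546] [ 0.559 -0.223  0.041] [ 0.569 -0.195  0.065] px [334.  160.6]
orange 29 [ 0.5891 -0.2338  0.1037] [ 0.583 -0.24   0.099] [ 0.597 -0.229  0.109] px [329.  135.1]
gold 13 [ 0.5804 -0.2388  0.123 ] [ 0.545 -0.285  0.071] [ 0.602 -0.21   0.188] px [333.3 127.5]
green 2 [ 0.6079 -0.1726  0.0848] [ 0.607 -0.173  0.085] [ 0.609 -0.172  0.085] px [312.5 152. ]
```

View pics/s2.png

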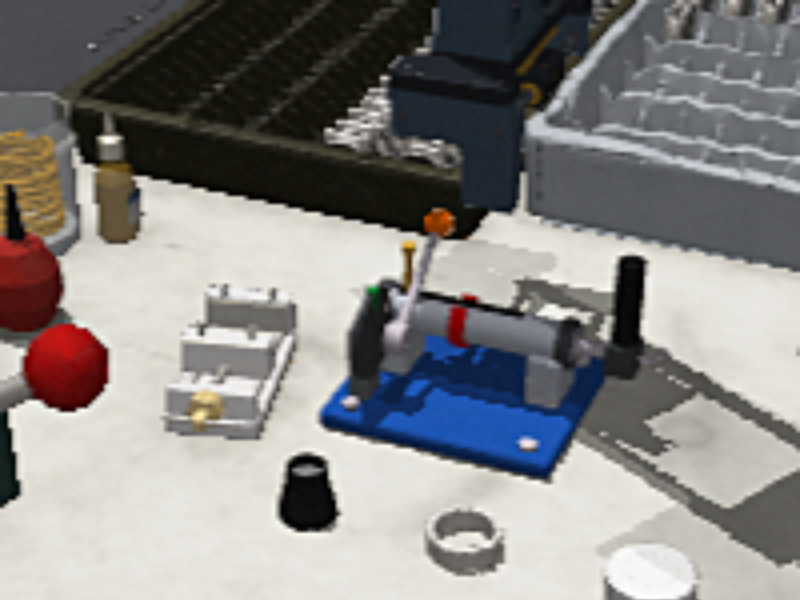

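The fingers are now to the right of the knob in the side view, clear of the pin (408,245) and clip (460,320). Now push the knob toward +y.

Request:
move_arm(
  grip=[0.0, 0.0, 0.0, 0.0, 0.0, 0.0, 0.0, 0.0],
  travel=[
    [-0.004, -0.02, 0],
    [-0.004, -0.035, 0],
    [-0.004, -0.05, 0],
    [-0.004, -0.065, 0],
    [-0.004, -0.08, 0],
    [-0.004, -0.092, 0],
    [-0.004, -0.101, 0],
    [-0.004, -0.105, 0],
  ],
  twist=[0, 0, 0, 0, 0, 0, 0, 0],
)

```text
time: 3.4
tool_pos: [0.578, -0.2011, 0.1135]
tcp_rot: [0.002, 1.0, -0.0, 0.008]
force: [-0.8, -1.7, 0.2]
grip_width: 0.0005
```

```bash
python3 - <<'E'
from h import *
st=manip.get_state(); print(st['time'],st['tool_pos'],st['grip_width'],st['force'])
for n in ['side','wrist']:
  s=manip.snapshot(n); cv2.imwrite('pics/%s3.png'%n,cv2.resize(s['color'][80:240,220:420,::-1],None,fx=4,fy=4)[:600])
  if n=='wrist':save(s,'wrist3')
  for c in ['red','orange','gold','green']:
    p,k=near(s,col(s,c),[.43,-.33,.04],[.72,-.1,.2])
    if len(p): print(c,len(p),p.mean(0).round(4),p.min(0).round(3),p.max(0).round(3),'px',k.mean(0)[::-1].round(1))
E
```

```text
3.4 [ 0.57800406 -0.20110081  0.11350712] 0.0004663200276609201 [-0.77687615 -1.68418672  0.22233882]
red 38 [ 0.5633 -0.2022  0.0545] [ 0.559 -0.221  0.041] [ 0.568 -0.197  0.064] px [334.  160.6]
orange 17 [ 0.5891 -0.1726  0.1362] [ 0.583 -0.178  0.131] [ 0.597 -0.169  0.14 ] px [319.9 134.1]
gold 11 [ 0.5514 -0.1779  0.177 ] [ 0.542 -0.212  0.066] [ 0.599 -0.172  0.196] px [336.7 119.4]
green 2 [ 0.6087 -0.1745  0.0836] [ 0.607 -0.176  0.083] [ 0.61  -0.173  0.085] px [312.5 152. ]
red 39 [ 0.5686 -0.2278  0.056 ] [ 0.567 -0.23   0.047] [ 0.569 -0.224  0.062] px [364.1 235. ]
gold 401 [ 0.605  -0.2062  0.1396] [ 0.587 -0.226  0.064] [ 0.614 -0.172  0.192] px [332.8 242.3]
green 93 [ 0.6088 -0.1731  0.0862] [ 0.606 -0.175  0.085] [ 0.612 -0.171  0.088] px [275.3 187.9]
```

View pics/side3.png

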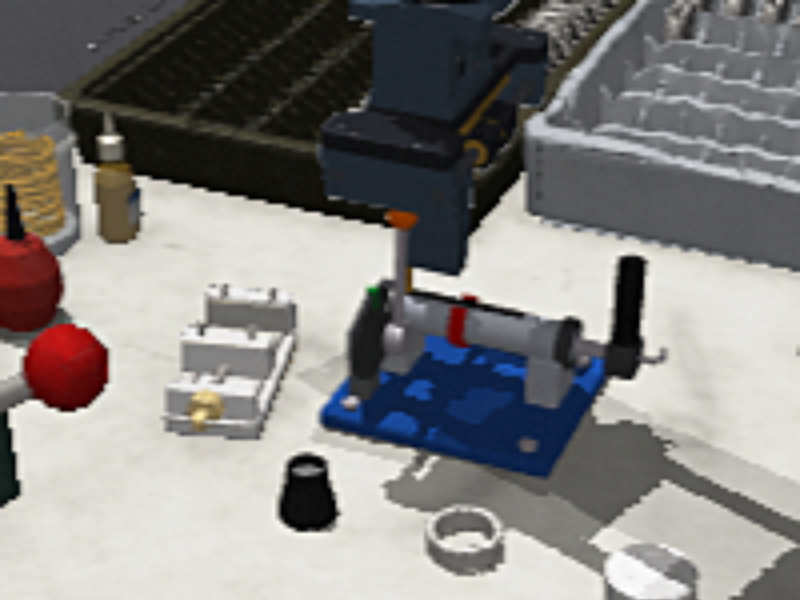

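View pics/wrist3.png

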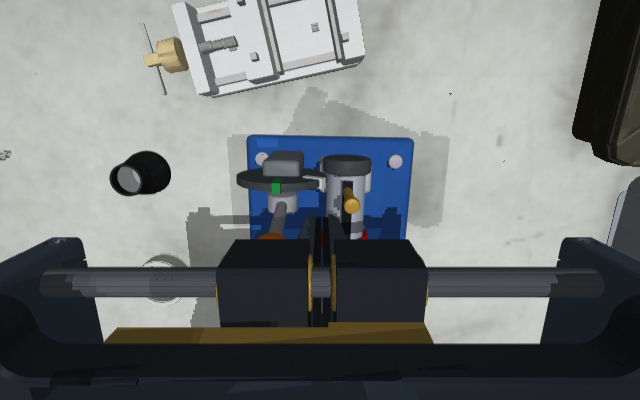

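Request:
move_arm(
  grip=[0.0, 0.0, 0.0, 0.0, 0.0, 0.0],
  travel=[
    [-0.002, -0.003, 0],
    [-0.002, -0.005, 0],
    [-0.002, -0.006, 0],
    [-0.002, -0.006, 0],
    [-0.002, -0.006, 0],
    [-0.002, -0.006, 0],
  ],
  twist=[0, 0, 0, 0, 0, 0],
)

```text
time: 4.0
tool_pos: [0.5737, -0.1924, 0.1093]
tcp_rot: [-0.001, 1.0, 0.001, 0.004]
force: [0.2, -0.2, -0.0]
grip_width: 0.0008
```

```bash
python3 - <<'E'
from h import *
st=manip.get_state(); print(st['time'],st['tool_pos'],st['grip_width'],st['force'])
for n in ['side']:
  s=manip.snapshot(n); cv2.imwrite('pics/%s4.png'%n,cv2.resize(s['color'][110:190,280:380,::-1],None,fx=7,fy=7,interpolation=2)[:600])
  for c in ['red','orange','gold','green']:
    p,k=near(s,col(s,c),[.43,-.33,.04],[.72,-.1,.2])
    if len(p): print(c,len(p),p.mean(0).round(4),p.min(0).round(3),p.max(0).round(3),'px',k.mean(0)[::-1].round(1))
E
```

```text
4.0 [ 0.57372862 -0.19235286  0.10931574] 0.0008121844899243839 [ 0.24861766 -0.15204052 -0.03151636]
red 38 [ 0.5634 -0.2024  0.0544] [ 0.559 -0.223  0.041] [ 0.568 -0.196  0.065] px [334.  160.6]
orange 6 [ 0.5908 -0.1628  0.1337] [ 0.586 -0.165  0.133] [ 0.594 -0.161  0.136] px [317.7 136.8]
gold 13 [ 0.5531 -0.1759  0.1658] [ 0.538 -0.213  0.065] [ 0.599 -0.163  0.192] px [335.7 124. ]
green 2 [ 0.6079 -0.1726  0.0848] [ 0.606 -0.173  0.084] [ 0.609 -0.172  0.085] px [312.5 152. ]
```

View pics/side4.png

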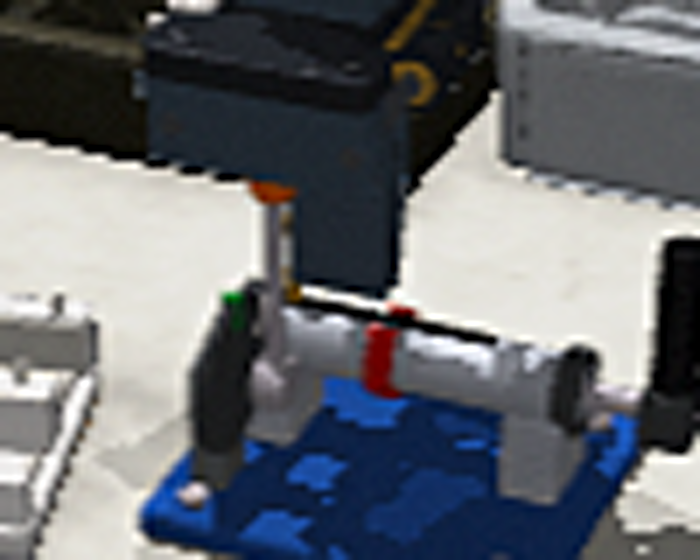

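Lever looks near upright. I'll retreat and check it without the fingers in the way.

Request:
move_arm(
  grip=[0.0, 0.0, 0.0, 0.0, 0.0, 0.0, 0.0, 0.0],
  travel=[
    [-0.003, 0.02, 0],
    [-0.01, 0.05, -0.005],
    [-0.02, 0.08, -0.03],
    [-0.035, 0.09, -0.06],
    [-0.055, 0.09, -0.09],
    [-0.085, 0.08, -0.11],
    [-0.11, 0.065, -0.11],
    [-0.114, 0.05, -0.11],
  ],
  twist=[0, 0, 0, 0, -0.1, -0.22, -0.34, -0.46],
)

```text
time: 4.72
tool_pos: [0.4558, -0.2427, 0.2199]
tcp_rot: [0.0, 0.973, 0.23, 0.004]
force: [-0.9, -0.1, -1.2]
grip_width: 0.0005
```

```bash
python3 - <<'E'
from h import *
st=manip.get_state(); print(st['time'],st['tool_pos'],st['tcp_rot'],st['grip_width'],st['force'],st['joint_pos'])
for n in ['side','wrist']:
  s=manip.snapshot(n); 
  if n=='side': cv2.imwrite('pics/%s5.png'%n,cv2.resize(s['color'][110:190,280:380,::-1],None,fx=7,fy=7,interpolation=2)[:600])
  else: save(s,'wrist5')
  for c in ['red','orange','gold','green']:
    p,k=near(s,col(s,c),[.43,-.33,.04],[.72,-.1,.15])
    if len(p): print(c,len(p),p.mean(0).round(4),p.min(0).round(3),p.max(0).round(3),'px',k.mean(0)[::-1].round(1))
E
```

```text
4.7167 [ 0.45575923 -0.2427119   0.21987214] [3.12337511e-04 9.73111816e-01 2.30304465e-01 3.62613745e-03] 0.00048330212170355014 [-0.8782507  -0.09163138 -1.21546691] [-0.51433045  0.23611308  1.7255027   0.00484342  1.17423411  0.5898237 ]
red 35 [ 0.5635 -0.2027  0.0542] [ 0.559 -0.224  0.041] [ 0.568 -0.197  0.064] px [334.  160.5]
orange 28 [ 0.5908 -0.1654  0.1386] [ 0.584 -0.172  0.134] [ 0.599 -0.161  0.143] px [318.1 134.4]
gold 14 [ 0.5986 -0.2007  0.1015] [ 0.591 -0.219  0.067] [ 0.604 -0.166  0.143] px [320.4 141.1]
green 2 [ 0.6079 -0.1724  0.0849] [ 0.607 -0.173  0.085] [ 0.609 -0.172  0.085] px [312.5 152. ]
red 232 [ 0.5641 -0.2139  0.0619] [ 0.559 -0.23   0.053] [ 0.569 -0.199  0.067] px [350.5  69.5]
gold 100 [ 0.601  -0.2154  0.0967] [ 0.598 -0.219  0.094] [ 0.605 -0.212  0.098] px [379.2  19. ]
```

View pics/side5.png

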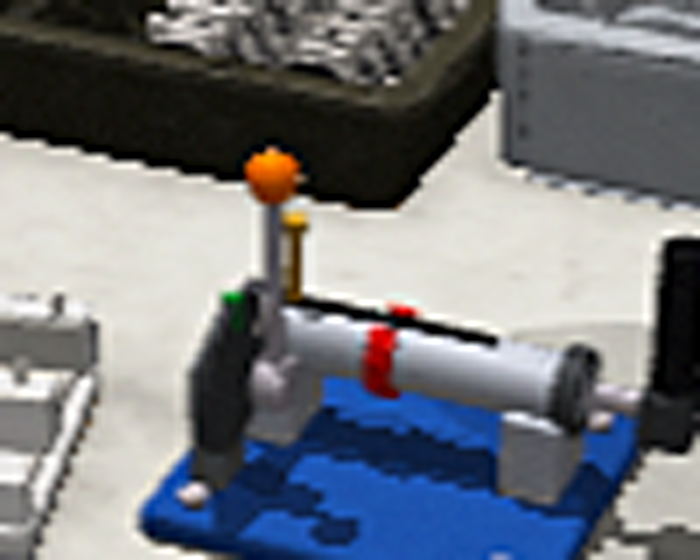

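View pics/wrist5.png

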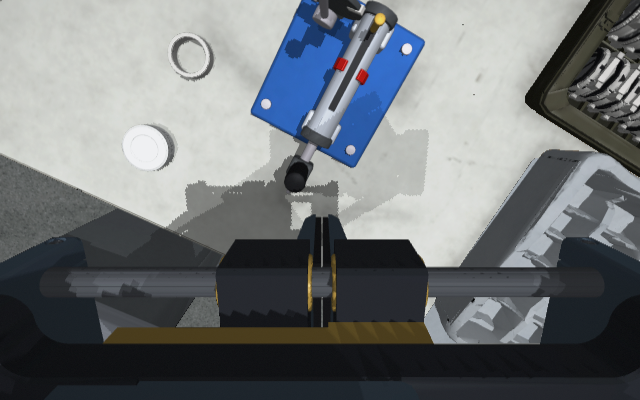

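Side view: lever (272,300→175) stands vertical over the pivot. Wrist view: clip at (350,69), pin head at (379,19), post top near (295,180). The pull needed is about 37 mm. Next I'll measure the post.

```bash
python3 - <<'E'
from h import *
s=manip.snapshot('wrist')
p,k=near(s,col(s,'dark'),[.43,-.26,.07],[.5,-.17,.13]); 
t=p[p[:,2]>.112]; print(len(p),len(t),t.mean(0),t.min(0),t.max(0)); print(p.min(0),p.max(0))
u=p[(p[:,2]>.07)&(p[:,2]<.11)]; print(u.mean(0),u.min(0),u.max(0))
R=s['pose'];print(R[:3,3])
st=manip.get_state();print(st['tool_pos'])
E
```

```text
535 357 [ 0.46226142 -0.21219317  0.1153787 ] [ 0.4529407  -0.22063296  0.11214558] [ 0.4703218  -0.20369505  0.11762032]
[ 0.4529407  -0.22106827  0.07034717] [ 0.47075096 -0.20332153  0.11762032]
[ 0.46874613 -0.21149753  0.09122297] [ 0.46249796 -0.21999045  0.07034717] [ 0.47075096 -0.20332153  0.10997409]
[ 0.52441621 -0.2080555   0.36928259]
[ 0.45879048 -0.24244866  0.21887788]
```

Request:
move_arm(
  grip=[0.05, 0.05, 0.05, 0.05, 0.05, 0.05, 0.05, 0.05],
  travel=[
    [0.004, -0.006, 0],
    [0.008, -0.013, 0],
    [0.016, -0.025, 0],
    [0.016, -0.025, 0],
    [0.016, -0.025, 0],
    [0.016, -0.025, 0],
    [0.016, -0.025, 0],
    [0.016, -0.025, 0],
  ],
  twist=[-0.12, -0.24, -0.36, -0.48, -0.6, -0.72, -0.84, -0.96],
)

```text
time: 5.53
tool_pos: [0.4631, -0.2136, 0.2184]
tcp_rot: [0.002, 0.757, 0.653, 0.003]
force: [-0.2, 0.2, -0.6]
grip_width: 0.0488
```

```bash
python3 - <<'E'
from h import *
st=manip.get_state();print(st['tool_pos'],st['tcp_rot'],2*np.arctan2(st['tcp_rot'][2],st['tcp_rot'][1]),st['grip_width'])
E
```

```text
[ 0.46308746 -0.21363319  0.21840219] [0.00221114 0.75710956 0.65327522 0.0034224 ] 1.4238189214457837 0.04875230290742929
```

Request:
move_arm(
  grip=[0.05, 0.05, 0.05, 0.05, 0.05, 0.05, 0.05, 0.05],
  travel=[
    [0.001, -0.001, 0],
    [0.001, -0.001, 0.015],
    [0.001, -0.001, 0.04],
    [0.001, -0.001, 0.065],
    [0.001, -0.001, 0.09],
    [0.001, -0.001, 0.108],
    [0.001, -0.001, 0.116],
    [0.001, -0.001, 0.118],
  ],
  twist=[-0.1, -0.147, -0.147, -0.147, -0.147, -0.147, -0.147, -0.147],
)

```text
time: 6.2
tool_pos: [0.4631, -0.2124, 0.0984]
tcp_rot: [0.001, 0.708, 0.707, 0.003]
force: [0.3, 0.3, -0.3]
grip_width: 0.05
```

```bash
python3 - <<'E'
from h import *
st=manip.get_state();print(st['time'],st['tool_pos'],2*np.arctan2(st['tcp_rot'][2],st['tcp_rot'][1]),st['grip_width'],st['force'])
s=manip.snapshot('wrist'); save(s,'wrist6')
s=manip.snapshot('side'); cv2.imwrite('pics/side6.png',cv2.resize(s['color'][90:190,280:400,::-1],None,fx=6,fy=6,interpolation=2)[:600])
E
```

```text
6.2 [ 0.46306707 -0.21243536  0.09844839] 1.5695854696652518 0.04997176175425454 [ 0.25716417  0.28952934 -0.32498728]
```

View pics/wrist6.png

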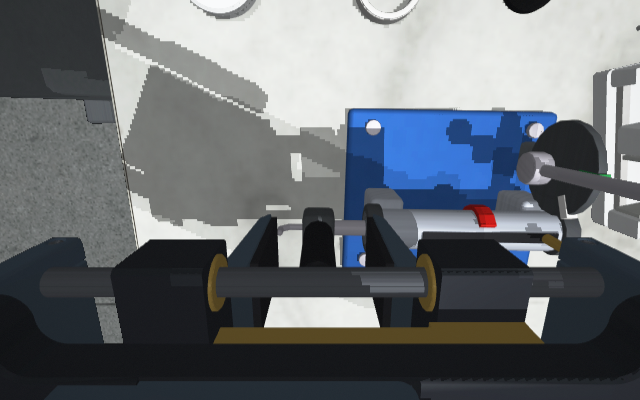

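View pics/side6.png

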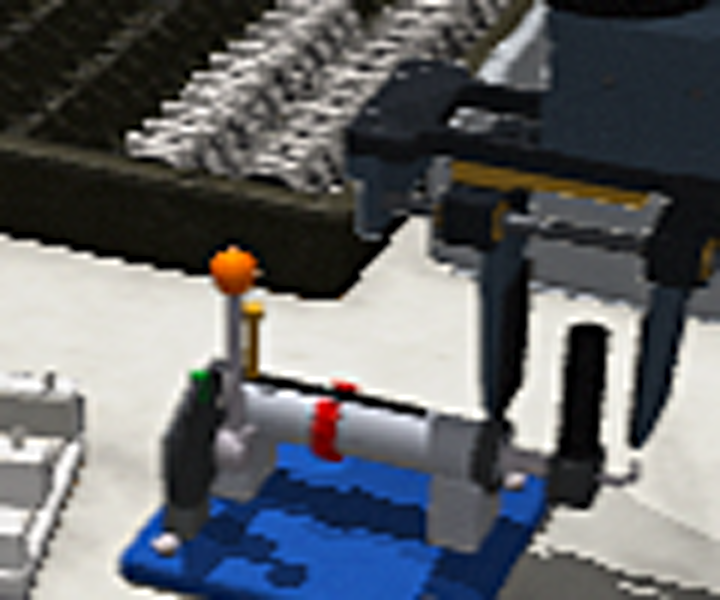

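The fingers straddle the post (side view 585,400) and clear the sleeve. Close.

Request:
move_arm(
  grip=[0.01, 0.01, 0.01, 0.01, 0.01, 0.01, 0.01, 0.01],
  travel=[
    [0, -0.001, 0],
    [0, -0.001, 0],
    [0, -0.001, 0],
    [0, -0.001, 0],
    [0, -0.001, 0],
    [0, -0.001, 0],
    [0, -0.001, 0],
    [0, -0.001, 0],
  ],
  twist=[0, 0, 0, 0, 0, 0, 0, 0],
  grip_force=30,
)

```text
time: 6.97
tool_pos: [0.461, -0.2128, 0.1007]
tcp_rot: [0.001, 0.707, 0.707, 0.002]
force: [-4.9, -0.7, 4.8]
grip_width: 0.0174
```

```bash
python3 - <<'E'
from h import *
st=manip.get_state();print(st['time'],st['tool_pos'],st['grip_width'],st['force'])
for n in ['side','top','wrist']:
  s=manip.snapshot(n)
  for c in ['red','gold']:
    p,k=near(s,col(s,c),[.53,-.26,.04 if c=='red' else .088],[.63,-.185,.12])
    if len(p): print(n,c,len(p),p.mean(0).round(4),p.min(0).round(3),p.max(0).round(3),'px',k.mean(0)[::-1].round(1))
E
```

```text
6.9667 [ 0.46095469 -0.21282029  0.10070356] 0.017370887698100402 [-4.87673632 -0.65784675  4.78084811]
side red 36 [ 0.5632 -0.2027  0.0542] [ 0.559 -0.221  0.041] [ 0.568 -0.196  0.064] px [334.1 160.6]
side gold 6 [ 0.601  -0.2138  0.0941] [ 0.597 -0.219  0.09 ] [ 0.604 -0.21   0.096] px [321.5 141.3]
top gold 2 [ 0.6007 -0.2141  0.0944] [ 0.6   -0.215  0.093] [ 0.601 -0.213  0.095] px [398.5 156. ]
wrist red 550 [ 0.5629 -0.2086  0.0601] [ 0.558 -0.23   0.04 ] [ 0.569 -0.198  0.066] px [483.7 223.9]
```

Request:
move_arm(
  grip=[0.01, 0.01, 0.01, 0.01, 0.01, 0.01, 0.01, 0.01],
  travel=[
    [0, -0.005, 0],
    [0, -0.011, 0],
    [0, -0.017, 0],
    [0, -0.023, 0],
    [0, -0.029, 0],
    [0.001, -0.033, 0],
    [0.001, -0.035, 0],
    [0.001, -0.035, 0],
  ],
  twist=[0, 0, 0, 0, 0, 0, 0, 0],
  grip_force=40,
)

```text
time: 7.78
tool_pos: [0.4278, -0.2122, 0.1008]
tcp_rot: [0.003, 0.707, 0.707, 0.003]
force: [7.7, -0.5, -6.2]
grip_width: 0.0171
```

```bash
cat > m.py <<'E'
from h import *
import sys
st=manip.get_state();print(st['time'],st['tool_pos'],st['grip_width'],st['force'])
for n in ['side','wrist','top']:
  s=manip.snapshot(n)
  if n=='side': cv2.imwrite('pics/side%s.png'%sys.argv[1],cv2.resize(s['color'][90:190,280:400,::-1],None,fx=6,fy=6,interpolation=2)[:600])
  if n=='wrist': save(s,'wrist'+sys.argv[1])
  for c in ['red','gold','orange']:
    p,k=near(s,col(s,c),[.53,-.26,.04 if c=='red' else .088],[.63,-.185 if c!='orange' else -.1,.15 if c=='orange' else .11])
    if len(p): print(n,c,len(p),p.mean(0).round(4),p.min(0).round(4),p.max(0).round(4),'px',k.mean(0)[::-1].round(1))
E
python3 m.py 7
```

```text
7.7833 [ 0.42784039 -0.21222244  0.10078427] 0.01710049123924699 [ 7.66021922 -0.46018883 -6.16443445]
side red 37 [ 0.5633 -0.2029  0.0546] [ 0.5593 -0.2209  0.0416] [ 0.5679 -0.1942  0.0644] px [334.1 160.4]
side gold 5 [ 0.5668 -0.2133  0.0941] [ 0.5651 -0.2161  0.0896] [ 0.5684 -0.212   0.0965] px [334.6 144. ]
side orange 32 [ 0.5904 -0.1656  0.1379] [ 0.584  -0.1747  0.1297] [ 0.6005 -0.1599  0.1424] px [318.3 134.7]
wrist red 583 [ 0.5626 -0.2086  0.0597] [ 0.5582 -0.2301  0.041 ] [ 0.5691 -0.1979  0.0661] px [534.3 223.8]
top red 6 [ 0.563  -0.2103  0.0619] [ 0.5608 -0.2246  0.0592] [ 0.5646 -0.2021  0.0647] px [395.3 173.5]
top orange 10 [ 0.5912 -0.169   0.1426] [ 0.588  -0.1722  0.1391] [ 0.5954 -0.1649  0.1452] px [383.6 155.8]
```

View pics/side7.png

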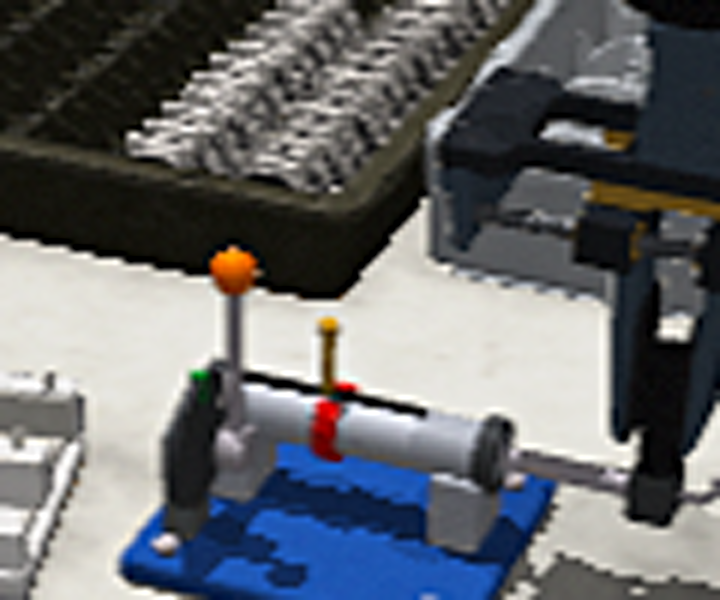

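View pics/wrist7.png

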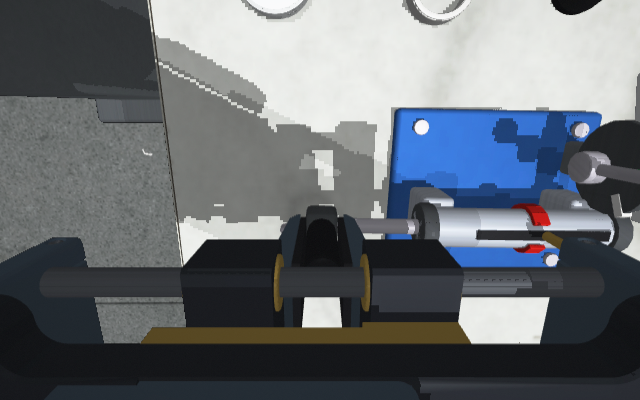

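The pin (side view 328,325) stands just short of the clip (328,430), about 3.5 mm to go.

Request:
move_arm(
  grip=[0.01, 0.01, 0.01, 0.01, 0.01, 0.01],
  travel=[
    [0, -0.002, 0],
    [0, -0.004, 0],
    [0, -0.005, 0],
    [0, -0.005, 0],
    [0, -0.005, 0],
    [0, -0.005, 0],
  ],
  twist=[0, 0, 0, 0, 0, 0],
)

```text
time: 8.43
tool_pos: [0.4251, -0.2122, 0.1007]
tcp_rot: [0.005, 0.707, 0.707, 0.005]
force: [7.9, 2.1, -6.0]
grip_width: 0.0174
```

```bash
python3 m.py 8
```

```text
8.4333 [ 0.42507014 -0.21220369  0.10074371] 0.017361213062284175 [ 7.85596949  2.12273007 -6.03219883]
side red 35 [ 0.5632 -0.2018  0.0549] [ 0.5598 -0.222   0.0425] [ 0.568  -0.1954  0.0651] px [334.  160.5]
side gold 4 [ 0.5648 -0.2143  0.0954] [ 0.5627 -0.2179  0.0948] [ 0.5663 -0.2119  0.0962] px [335.5 143.5]
side orange 32 [ 0.5901 -0.1648  0.1383] [ 0.5849 -0.1706  0.1302] [ 0.5983 -0.1598  0.1437] px [318.3 134.7]
wrist red 575 [ 0.5625 -0.2086  0.0596] [ 0.5577 -0.23    0.0413] [ 0.5692 -0.198   0.0665] px [537.7 223.4]
top red 6 [ 0.5631 -0.2105  0.0612] [ 0.5615 -0.2254  0.0589] [ 0.565  -0.2019  0.0639] px [395.3 173.5]
top gold 2 [ 0.5639 -0.2131  0.096 ] [ 0.5628 -0.2133  0.0949] [ 0.5649 -0.2129  0.0971] px [399.  170.5]
top orange 8 [ 0.5914 -0.169   0.141 ] [ 0.589  -0.1727  0.1383] [ 0.5932 -0.1652  0.1433] px [383.5 155.9]
```

View pics/side8.png

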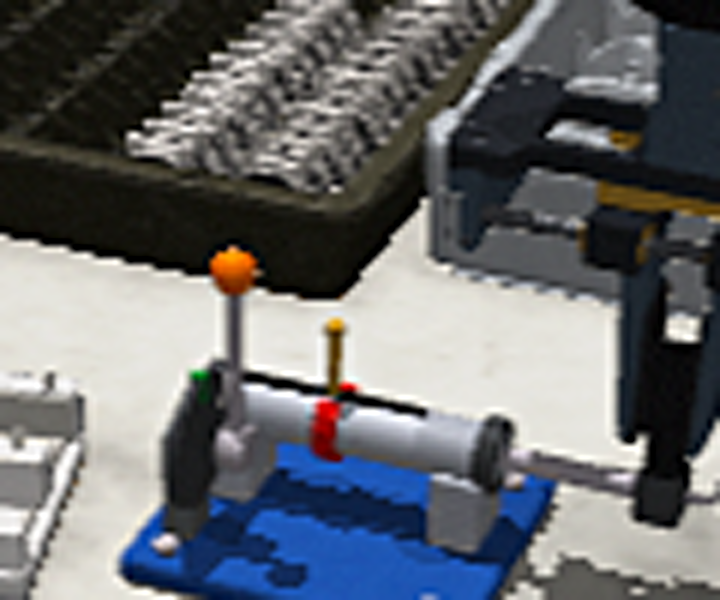

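View pics/wrist8.png

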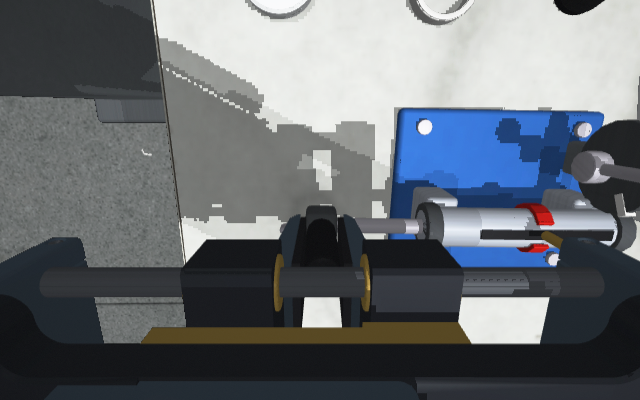

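Request:
move_arm(
  grip=[0.01, 0.01, 0.01, 0.01, 0.01, 0.01, 0.01, 0.01],
  travel=[
    [0, -0.002, 0],
    [0, -0.003, 0],
    [0, -0.003, 0],
    [0, -0.003, 0],
    [0, -0.003, 0],
    [0, -0.003, 0],
    [0, -0.003, 0],
    [0, -0.003, 0],
  ],
  twist=[0, 0, 0, 0, 0, 0, 0, 0],
)

```text
time: 9.25
tool_pos: [0.4239, -0.2122, 0.1007]
tcp_rot: [0.007, 0.708, 0.707, 0.006]
force: [7.5, 1.2, -5.4]
grip_width: 0.0175
```

```bash
python3 m.py 9; python3 m.py 10 | grep -v orange
```

```text
9.25 [ 0.42389446 -0.2121681   0.10072248] 0.017469154422213515 [ 7.54194529  1.18185759 -5.4320869 ]
side red 37 [ 0.563  -0.2017  0.0544] [ 0.5592 -0.2191  0.0409] [ 0.5679 -0.1958  0.066 ] px [334.1 160.7]
side gold 5 [ 0.5627 -0.2133  0.0949] [ 0.5605 -0.2165  0.0926] [ 0.565  -0.2112  0.0957] px [336.2 144. ]
side orange 32 [ 0.5903 -0.1651  0.1382] [ 0.5846 -0.1725  0.13  ] [ 0.5995 -0.1614  0.142 ] px [318.3 134.7]
wrist red 589 [ 0.5626 -0.2084  0.0594] [ 0.5578 -0.2301  0.0401] [ 0.569  -0.198   0.0663] px [538.6 222.5]
top red 6 [ 0.5631 -0.2105  0.061 ] [ 0.561  -0.225   0.0573] [ 0.5649 -0.2024  0.0654] px [395.3 173.5]
top gold 1 [ 0.5629 -0.2133  0.0946] [ 0.5629 -0.2133  0.0946] [ 0.5629 -0.2133  0.0946] px [399. 171.]
top orange 9 [ 0.5921 -0.1689  0.1427] [ 0.588  -0.1726  0.1402] [ 0.5962 -0.1653  0.1458] px [383.6 155.4]
9.4 [ 0.42390328 -0.21218501  0.10071966] 0.017484770392125246 [ 8.06195613  1.00419274 -5.90781574]
side red 36 [ 0.5631 -0.2017  0.0548] [ 0.5587 -0.2223  0.0426] [ 0.5681 -0.196   0.0636] px [334.  160.6]
side gold 6 [ 0.5632 -0.2133  0.0953] [ 0.5601 -0.2153  0.0934] [ 0.5664 -0.2119  0.0979] px [336.  143.8]
wrist red 588 [ 0.5626 -0.2084  0.0594] [ 0.5579 -0.2299  0.0405] [ 0.569  -0.1978  0.0669] px [538.7 222.5]
top red 6 [ 0.5633 -0.2107  0.0602] [ 0.5619 -0.2253  0.0581] [ 0.5643 -0.2018  0.0625] px [395.3 173.5]
top gold 1 [ 0.5625 -0.2129  0.0966] [ 0.5625 -0.2129  0.0966] [ 0.5625 -0.2129  0.0966] px [399. 171.]
```

View pics/side10.png

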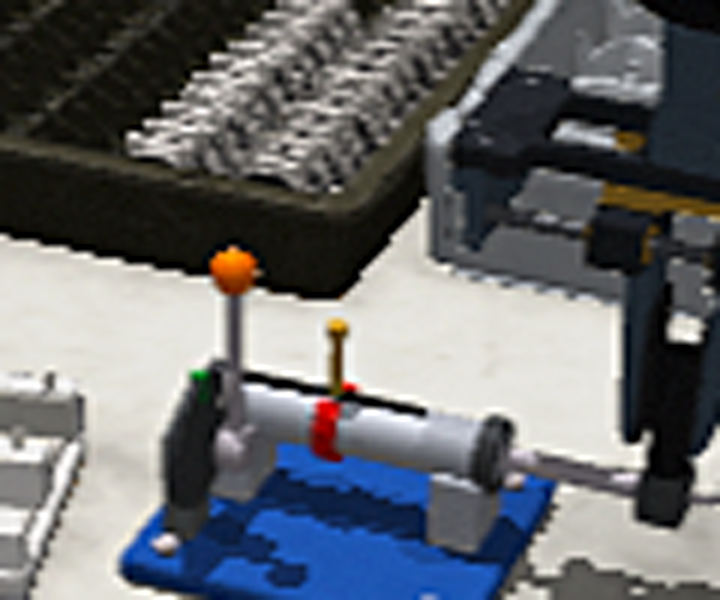

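The pin (337,325) stands between the two visible halves of the clip, and the depth readings agree to about 1 mm. The pose is stable, so I'm handing in.

```bash
python3 -c "
from plant import manip
print(manip.close_job())"
```

```text
the job is handed in; nothing more can be done
None
```

The tester is set up and the job is handed in at about 9.4 s on the robot clock. No verdict was reported.

- **Lever:** I pushed the orange knob up with closed fingers. When I looked afterwards, the knob was above the pivot within about 3 mm, so the lever is within about 0.05 rad of upright. It was at the green mark before I touched the rod.
- **Rod:** I gripped the post with the jaws along the sleeve and drew the rod out about 37 mm.
- **Pin at the clip:** The side camera put the pin at x = 0.5632 m and the clip at 0.5631 m. The top camera put them at 0.5625 m and 0.5633 m, though it saw only one pixel of the pin. The two cameras differ by about 1 mm, inside the 5 mm allowed.
- **Hold:** The pose stayed steady between the last two checks. The wrist read about 8 N pulling along the rod, which matches the spring, and the grip was set to 40 N on the post. The wrist also read about 5–6 N vertically, well below the limit.
- **Loupe, tin and ring:** The arm's path stayed clear of them, and the pictures showed nothing disturbed. I did not measure their positions again at the end.

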